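# Rock-test a cold plate with a straightedge and seat its proud insert

## Task

Gently lower the steel straightedge, without dropping it, lengthwise onto the middle of the cold plate's face and let go; press down lightly near its red end, then near its blue end, so that it rocks over the copper insert that stands proud under it. Then press on the straightedge above the insert until the insert is home and the straightedge lies flat, check by pressing steadily with 10 to 15 N for half a second near the red end and then near the blue end that it no longer rocks, and leave it lying there. Never bear on the plate with more than about 40 N, and leave the things round about where they are.

Things in the scene. Friction and masses are not known exactly. Their poses are not given: they have to be found in the camera images.
- straightedge: loose steel bar 22 mm wide (its x), 180 long (y), 18 high (z), 0.24 to 0.39 kg, with a red band round it 78 mm from the middle at the +y end, a blue one at the -y end; starts on the bench in front of the cold plate. Origin: centre of its underside. Grip it across its width. When it rocks on the plate over the insert, the free end rises 7 to 24 mm
- red_end (a point): centre of the straightedge's underside edge at its red (+y) end, 90 mm from the origin; press the top near here about 10 to 15 mm inside the end
- blue_end (a point): the same at the blue (-y) end. A bar over the insert see-saws: with one end pressed down, the other rises the more, the nearer the insert lies to the pressed end. The insert goes in with 12 N on the insert itself plus 1.5 N per 10 mm/s, stays where pushed, and is home when the bar meets the face; more than that in laying or rocking pushes it in too early
- cold_plate: fixed cold plate: dark base 104x140x8 mm on the bench, origin centre of its underside, y its long axis; over it, centred, on levelling screws, an aluminium block with a flat level face 70 mm (x) by 180 mm (y), 30 to 55 mm above the bench (not measured: feel for it). A copper insert 18 mm across sits in the face on the long centre line up to 35 mm from the middle (not measured), its top 5 to 6 mm proud
- board_c: loose green circuit board with black sockets, 105x96x24 mm, a bystander at the right; origin at its underside
- memory_stick: loose red memory stick, 18x51x8 mm, a bystander; origin at its underside
- solder_spool: loose black spool of solder, 64x80x37 mm, a bystander at the left; origin at its underside
- torque_key: loose small blue-handled key, 19x90x9 mm, a bystander at the right; origin at its underside
- notebook: dark blue notebook, 108x83x13 mm, a bystander at the near right; origin at its underside
Not all that is in view belongs to the job. Several things have the shape of the straightedge; the one meant has the colours described above.

How it is judged:
By the outcome, as a careful person would: the job done as asked, in the order asked, and still so for the second after the job is handed in, with the robot touching nothing.
It also fails if it takes over 72 s, if anything falls off the work surface, if the arm or the gripper's body presses on something with over 40 N, if the wrist force passes 120 N, or if a joint passes its speed limit or range.

## Robot

A 7-joint arm with a two-finger parallel gripper is mounted at the origin on a cart in front of the work surface, level with it; the furniture and walls round the work are solid. World frame = base frame: x ahead of the robot, y to its left, z up, the work surface at z = 0. Lengths are in mm, angles in rad, forces in N, time in s.
With the tool pointing down it reaches from about 400 to 850 mm from the base axis. Payload 4.4 kg.
Tool frame: the origin (TCP) lies on the mounting face of the last link; the fingertips stand 199 mm ahead of it and the grasp point (between the pads) lies 180 mm ahead of it; z points along the fingers, y is the line along which they close (so a half turn about z gives the same grasp; the last joint's range is limited). The gripper opens to 94 mm and grips with 3 to 60 N. Pads are 16 mm wide; open, the fingers measure 119 mm over their backs; the gripper's body (75 mm by 177 mm) begins 78 mm behind the grasp point.
Start: joints at [1.241, 0.628, 0.038, 1.517, -0.027, 0.996, -0.02], TCP at [169.509, -627.521, 404.678] pointing down, gripper open.
Joint ranges: [-3.06, 3.06], [-0.37, 2.12], [-1.25, 1.32], [0.18, 2.47], [-1.1, 4.24], [0.23, 1.98], [-2.94, 2.94]. Speed limits (rad/s): [2.57, 2.57, 3.14, 3.14, 3.14, 3.14, 3.14].

## Interface

Orientations are given as a unit quaternion [w, x, y, z].
In Python, from bench import get_obs, snapshot, get_calibration, job gives the robot as it stands.
- The arm moves only by the shell command python3 -m crank 'ROWS' [OPENING] [FORCE]. ROWS is JSON, one flat list of numbers, 4 for each row, row after row: the shift along the tool's x, y, z in mm, then the turn about the tool's z in rad. In form: [tx, ty, tz, spin, tx, ty, tz, spin, ...]. A call has 1 to 12 rows; each row is the pose to reach, as a shift and turn from the pose commanded when the call began, along the tool's axes at that moment; what a row does not reach only later rows make up. A row lasts 1/12 s, in which the tool goes at most 41.7 mm and 7.16 degrees, less where a joint would pass 70% of its speed; a pose out of reach is approached as far as the arm can. A call with a gripper value outside its range is refused whole. OPENING is the closure, from -1 (fully open) to 1 (shut), so that 0 is half open, set as the call begins (- or left out, the last holds). The fingers move at their own pace and stop on an object; FORCE is the grip in N (left out, the last holds). Time passes only in rows, so rows that repeat a pose let the fingers close. It gives the time, the measured TCP pose, the force, the opening and the grip force at its end, in the units of the state.
- get_obs(): the state, without advancing time (a new reading comes with each control period).
- snapshot(name): name is "side" or "top"; returns the picture (400x640x3 uint8, red, green, blue); there is no depth.
- get_calibration(name): a dict with "K" (3x3 intrinsics, pixels), "R" (3x3) and "t" (3): a world point X has camera coordinates R X + t. Camera axes: x right, y down, z forward; pixel columns grow to the right and rows downward; lengths in mm; the calibration is good to about 2 mm. A picture is of the moment at which its call begins. get_calibration takes no time and is no camera call.
- job.close_job(): hands the job in; it is judged then, once.
The state is a dict: "time_s": time; "joints": joint angles; "qvel": joint speeds; "joint_torque": joint torques, N m; "position": TCP position; "tool_rot": TCP orientation; "wrist_force": force on the tool from outside, world axes, zero at the start; "torque": the same for the moment, N m; "width": opening from 0.0 (shut) to 1.0 (fully open); "finger_force": force on a finger pad.
Only numpy, scipy, OpenCV 4.12 (cv2) and the standard library are available. Lean on these libraries where they do the work, as an engineer would, in place of code of your own. Each camera call takes 0.05 s, during which the arm holds its last target. There are 200 camera calls.

## Working session

There is one attempt and no reset: what is moved stays moved. The work goes in short steps, Python scripts to look and compute and a shell command to move; the robot and the scene stay as the last step left them, time stands still between calls to the robot, and variables do not carry over. Pictures are saved under pics/ and viewed, at most 10 in all, crops included, and the job is handed in when it is done.

```bash
mkdir -p pics; cat > h.py <<'E'
import numpy as np,cv2
from bench import get_obs,snapshot,get_calibration,job
def ray(cam,u,v,z):
    c=get_calibration(cam);K,R,t=[np.array(c[k],float) for k in("K","R","t")]
    o=-R.T@t.ravel();d=R.T@np.linalg.inv(K)@[u,v,1]
    return o+d*(z-o[2])/d[2]
def proj(cam,X):
    c=get_calibration(cam);K,R,t=[np.array(c[k],float) for k in("K","R","t")]
    p=K@(R@np.array(X,float)+t.ravel());return p[:2]/p[2]
def save(cam,name,crop=None,s=1):
    im=snapshot(cam)
    if crop: a,b,c,d=crop;im=im[b:d,a:c]
    cv2.imwrite('pics/'+name,cv2.resize(im[...,::-1],None,fx=s,fy=s,interpolation=cv2.INTER_CUBIC))
E
python3 - <<'E'
from h import *
save('top','t1.png',None,1.25);save('side','s1.png',None,1.25)
o=get_obs();print({k:np.round(v,3).tolist() for k,v in o.items()})
for c in('top','side'):
    C=get_calibration(c);print(c,-np.array(C['R']).T@np.array(C['t']).ravel())
E
```

```text
{'time_s': 0.1, 'joints': [1.241, 0.629, 0.038, 1.518, -0.027, 0.996, -0.02], 'qvel': [0.0, -0.001, 0.001, -0.003, -0.001, 0.002, -0.0], 'joint_torque': [0.005, -55.078, 1.148, -18.711, -0.052, 0.019, 0.0], 'position': [169.448, -627.263, 403.878], 'tool_rot': [-0.001, 0.991, 0.132, -0.0], 'wrist_force': [-0.512, -0.59, 0.095], 'torque': [0.009, -0.005, -0.015], 'finger_force': 0.0, 'width': 0.996}
top [ 301.37559685   -5.61289868 1230.32977291]
side [572.23069922 905.57662792 825.49629795]
```

View pics/t1.png

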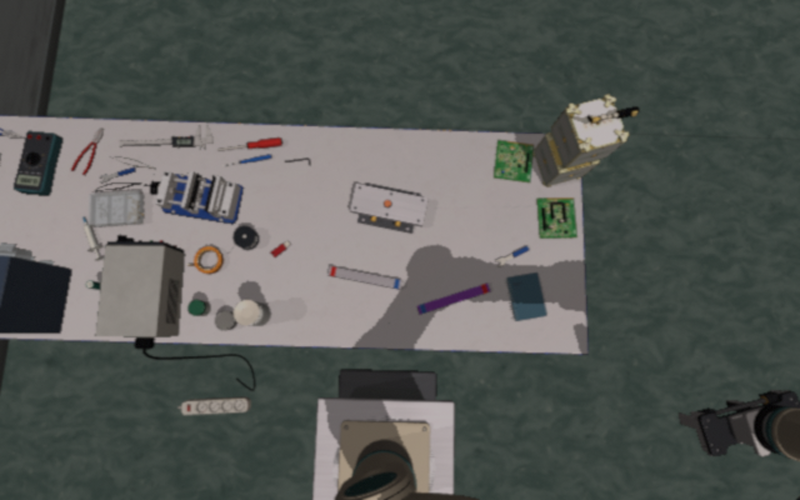

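View pics/s1.png

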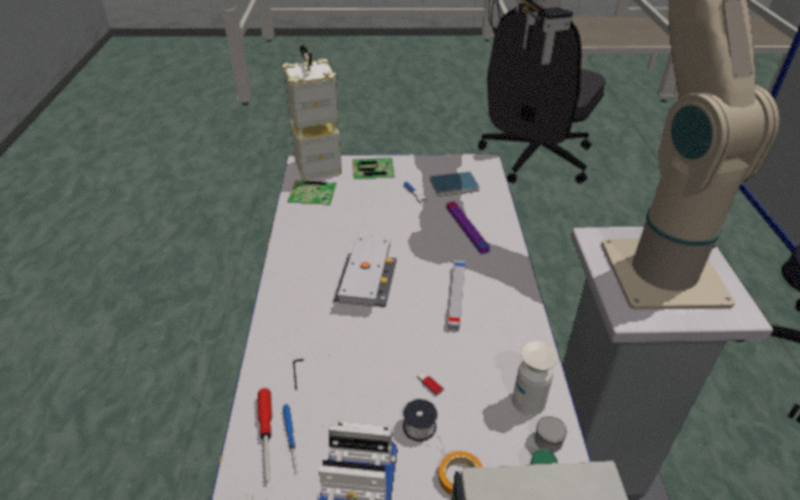

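Top view (800 px scale): two bars could be taken for the straightedge. One is the steel-grey bar at (365,277), with a red band at (332,271) and a blue band at (398,284). The other is a purple bar at (453,298). I choose the steel one in front of the cold plate. The plate is at (388,203) and the insert at (388,203). A close crop will check this.

```bash
python3 - <<'E'
from h import *
im=snapshot('top')
cv2.imwrite('pics/t2.png',cv2.resize(im[135:260,250:400][...,::-1],None,fx=5,fy=4.8/1,interpolation=cv2.INTER_CUBIC))
h=cv2.cvtColor(im,cv2.COLOR_RGB2HSV).astype(int)
H,S,V=h[...,0],h[...,1],h[...,2]
def cen(m,box,z,n):
    a,b,c,d=box;ys,xs=np.nonzero(m[b:d,a:c]);u,v=xs.mean()+a,ys.mean()+b
    print(n,len(xs),round(u,1),round(v,1),np.round(ray('top',u,v,z),1))
    return ray('top',u,v,z)
r=cen(((H<8)|(H>170))&(S>110),(255,205,280,230),18,'red')
b=cen((H>100)&(H<135)&(S>70),(305,215,330,240),18,'blue')
d=r-b;print('len',np.linalg.norm(d),'dir',d/np.linalg.norm(d),'mid',(r+b)/2,'ang from y',np.arctan2(-d[0],d[1]))
cen((H<20)&(S>90),(295,150,325,175),45,'insert')
E
```

```text
red 26 266.1 216.6 [447.5 136.4  18. ]
blue 26 316.8 226.7 [421.6 -17.1  18. ]
len 155.72918879756602 dir [0.16683735 0.98598443 0.        ] mid [434.54488489  59.63179665  18.        ] ang from y -0.16762118621053837
insert 34 306.6 165.4 [603.2  19.3  45. ]
```

View pics/t2.png

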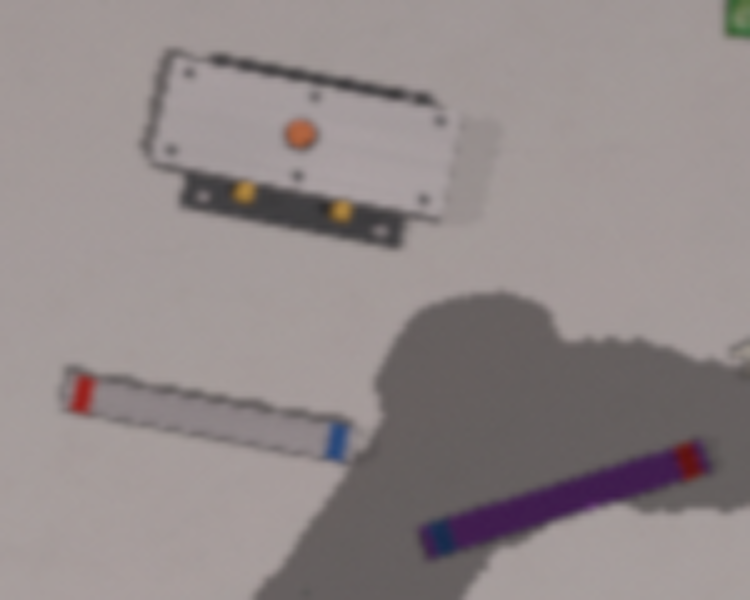

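The crop confirms a steel bar with a red band at (82,395) and a blue band at (338,440). The band spacing measures 156 mm, as it should. The plate shows the copper insert at (301,134), very near the middle of the face. Next I work out the plate pose and the first move.

```bash
cat >> h.py <<'E'
def yaw(o):
    w,x,y,z=o['tool_rot'];return 2*np.arctan2(y,x)
def to(x,y,z=None,yw=None):
    "shift/spin in tool axes (tool down) from the measured pose to a TCP world goal"
    o=get_obs();p=np.array(o['position']);a=yaw(o)
    d=np.array([x,y,p[2] if z is None else z])-p
    return np.round([d[0]*np.cos(a)+d[1]*np.sin(a),d[0]*np.sin(a)-d[1]*np.cos(a),-d[2],0 if yw is None else -(yw-a)],3)
E
cat > plate.py <<'E'
from h import *
from scipy.optimize import least_squares
def ins(cam,box):
    im=snapshot(cam);h=cv2.cvtColor(im,cv2.COLOR_RGB2HSV).astype(int);a,b,c,d=box
    m=((h[...,0]<14)&(h[...,1]>100))[b:d,a:c];ys,xs=np.nonzero(m);return np.array([xs.mean()+a,ys.mean()+b]),len(xs)
t,n=ins('top',(303,157,318,169));s,m=ins('side',(284,206,300,218));print(t,n,s,m)
r=least_squares(lambda X:np.r_[proj('top',X)-t,proj('side',X)-s],[600,0,45]);print('insert',r.x,r.cost)
c=np.array([(189,72),(315,97),(440,121),(170,150),(297,176),(424,200)])/[5,4.8]+[250,135]-[.4,.4]
for z in(35,45):
    P=np.array([ray('top',u,v,z) for u,v in c]);d=(P[0]-P[2]+P[3]-P[5])/2
    print(z,'centre',P.mean(0).round(1),'yaw',np.arctan2(d[1],d[0]).round(4),np.linalg.norm(d))
E
python3 plate.py; python3 - <<'E'
from h import *
print(to(500,-250,400,1.403),to(434.5,59.6,300,1.403))
E
```

```text
[309.72727273 162.5       ] 22 [291.61904762 211.57142857] 21
insert [612.62541549  10.20082895  43.20375537] 0.009612471422165066
35 centre [614.    7.1  35. ] yaw 1.3952 157.35234473082096
45 centre [611.3   7.   45. ] yaw 1.3952 156.03595198049126
[ 417.493 -278.193    4.258   -1.139] [ 434.974 -594.163  104.258   -1.139]
```

```bash
python3 -m crank '[35,-23,0,-0.1, 70,-46,0,-0.2, 105,-70,0,-0.3, 140,-93,0,-0.4, 174,-116,0,-0.5, 209,-139,0,-0.6, 243,-162,0,-0.7, 278,-185,0,-0.8, 313,-208,0,-0.9, 347,-232,0,-1.0, 382,-255,0,-1.1, 417,-278,0,-1.139]' -1 20; python3 -c "
from h import *
print(yaw(get_obs()),to(434.5,59.6,300,1.403))"
```

```text
time_s: 1.25
position: [499.7, -249.7, 404.8]
tool_rot: [0.0, 0.763, 0.647, -0.0]
wrist_force: [1.1, -0.7, -0.2]
width: 0.999
finger_force: 0.0
1.4070542440745775 [ 2.94525e+02 -1.14722e+02  1.04823e+02  4.00000e-03]
```

```bash
python3 -m crank '[33,-13,10,0, 66,-26,20,0, 99,-39,32,0, 132,-52,45,0, 165,-65,57,0, 198,-78,70,0, 231,-91,82,0, 262,-103,94,0, 283,-111,102,0, 294,-115,105,0, 294,-115,105,0, 294,-115,105,0]'; python3 -c "
from h import *
print(yaw(get_obs()),to(434.5,59.6,204,1.403))
save('top','t3.png',(240,130,360,250),5)"
```

```text
time_s: 2.25
position: [434.7, 58.0, 299.7]
tool_rot: [0.0, 0.763, 0.646, -0.0]
wrist_force: [0.0, -1.2, -0.1]
width: 1.0
finger_force: 0.0
1.404374632837695 [ 1.5370e+00 -4.4300e-01  9.5697e+01  1.0000e-03]
```

View pics/t3.png

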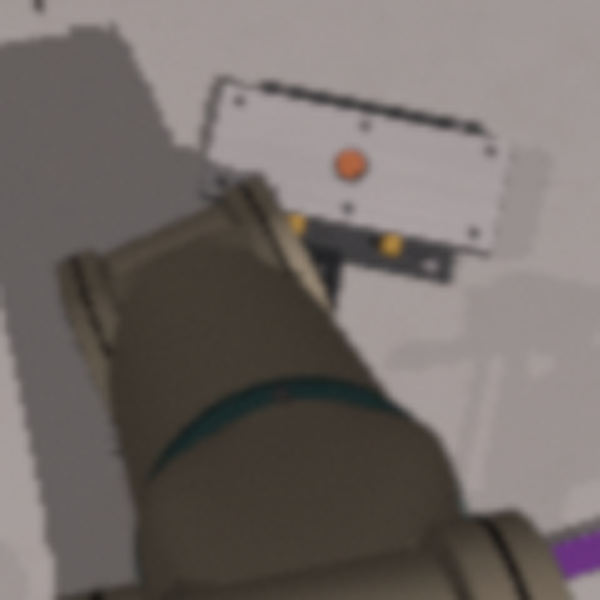

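The arm hides the bar from the top, but the plate's screws (six, symmetric about the insert at (350,165)) are clear. The measured bar position is good enough for a 94 mm opening, so I descend and grip.

```bash
python3 -m crank '[1.5,-0.4,25,0, 1.5,-0.4,50,0, 1.5,-0.4,70,0, 1.5,-0.4,83,0, 1.5,-0.4,91,0, 1.5,-0.4,95.5,0, 1.5,-0.4,95.5,0, 1.5,-0.4,95.5,0]'; python3 -c "
from h import *
save('side','s2.png',(300,150,480,285),4)"; python3 -m crank '[0,0,0,0,0,0,0,0,0,0,0,0,0,0,0,0,0,0,0,0,0,0,0,0]' 1 20;  python3 -m crank '[0,0,0,0,0,0,0,0,0,0,0,0,0,0,0,0,0,0,0,0,0,0,0,0]'
```

```text
time_s: 2.97
position: [434.9, 57.9, 204.3]
tool_rot: [0.0, 0.765, 0.644, -0.0]
wrist_force: [-0.5, -1.1, 0.2]
width: 0.999
finger_force: 0.0
time_s: 3.52
position: [434.5, 59.4, 204.3]
tool_rot: [0.0, 0.764, 0.645, 0.0]
wrist_force: [-0.2, -0.7, -0.1]
width: 0.612
finger_force: 0.0
time_s: 4.02
position: [434.4, 59.3, 204.2]
tool_rot: [-0.0, 0.764, 0.645, -0.0]
wrist_force: [-0.6, 0.6, 0.4]
width: 0.231
finger_force: 20.0
```

View pics/s2.png

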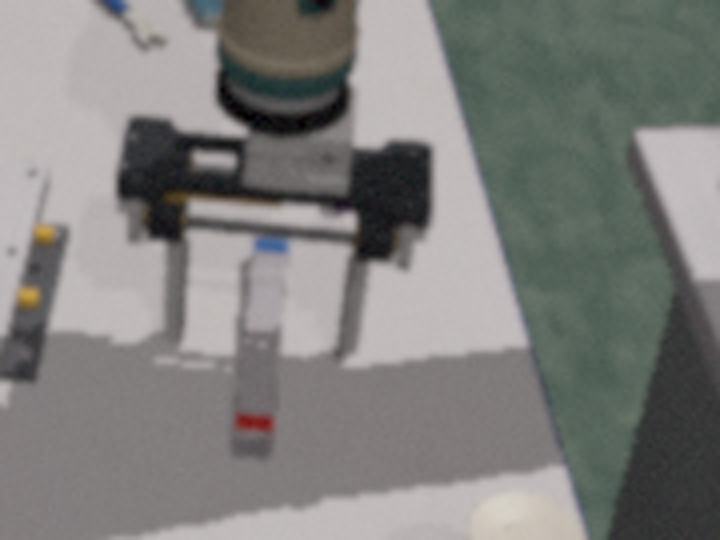

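Side crop: the fingers straddle the bar midway between the blue band (270,245) and the red band (255,422). The grip holds at 21.7 mm with 20 N, so the bar is in hand. Now lift it.

```bash
python3 -m crank '[0,0,-3,0, 0,0,-10,0, 0,0,-22,0, 0,0,-37,0, 0,0,-55,0, 0,0,-73,0, 0,0,-90,0, 0,0,-100,0, 0,0,-104,0, 0,0,-105,0, 0,0,-105,0, 0,0,-105,0]' - 25; python3 -c "
from h import *
print(get_obs()['wrist_force'],yaw(get_obs()),to(612,7.2,None,1.395))"
```

```text
time_s: 5.02
position: [434.1, 59.2, 308.7]
tool_rot: [-0.0, 0.764, 0.645, -0.001]
wrist_force: [0.1, -0.3, -3.0]
width: 0.234
finger_force: 25.0
[ 0.14708406 -0.31453197 -3.01043521] 1.4027429675517813 [-2.14700e+01  1.84053e+02 -0.00000e+00  8.00000e-03]
```

```bash
python3 -m crank '[-1,8,0,0, -3,25,0,0, -6,50,0,0.004, -9,75,0,0.008, -12,100,0,0.008, -15,125,0,0.008, -18,150,0,0.008, -20,168,0,0.008, -21,179,0,0.008, -21.4,184.5,0,0.008, -21.4,184.5,0,0.008, -21.4,184.5,0,0.008]'; python3 -c "
from h import *
print(get_obs()['wrist_force'],yaw(get_obs()),to(612.5,7.1,255,1.395))
save('side','s3.png',(220,100,400,280),3.3)"
```

```text
time_s: 6.02
position: [612.2, 7.5, 308.3]
tool_rot: [-0.001, 0.766, 0.642, -0.001]
wrist_force: [-0.0, 0.4, -3.3]
width: 0.231
finger_force: 25.0
[-0.04356022  0.3657314  -3.33568977] 1.395073531428071 [-0.367  0.333 53.298  0.   ]
```

View pics/s3.png

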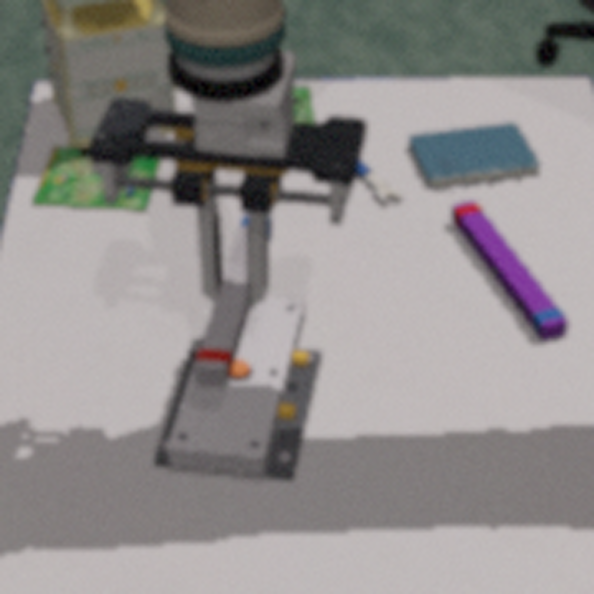

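The bar hangs over the plate and parallel to it, with the red band at (213,355) and the insert visible at (240,370). I lower it to about 10 mm above the estimated insert top, then feel for contact.

```bash
python3 -m crank '[-0.2,0.2,8,0, -0.2,0.2,20,0, -0.2,0.2,32,0, -0.2,0.2,42,0, -0.2,0.2,47,0, -0.2,0.2,50,0, -0.2,0.2,50,0, -0.2,0.2,50,0]' && python3 -m crank '[0,0,0.5,0, 0,0,1,0, 0,0,1.5,0, 0,0,2,0, 0,0,2.5,0, 0,0,3,0, 0,0,3.5,0, 0,0,4,0, 0,0,4.5,0, 0,0,5,0,0,0,5,0,0,0,5,0]'
```

```text
time_s: 6.73
position: [613.1, 7.3, 259.2]
tool_rot: [-0.0, 0.766, 0.642, 0.0]
wrist_force: [-0.1, 0.2, -2.5]
width: 0.23
finger_force: 25.0
time_s: 7.73
position: [612.9, 7.1, 254.2]
tool_rot: [-0.0, 0.767, 0.642, -0.0]
wrist_force: [-0.7, -0.9, -3.4]
width: 0.231
finger_force: 25.0
```

```bash
python3 -m crank '[0,0,0.4,0, 0,0,0.8,0, 0,0,1.2,0, 0,0,1.6,0, 0,0,2,0,0,0,2.4,0,0,0,2.8,0,0,0,3,0,0,0,3,0]' | egrep 'pos|wrist' && python3 -m crank '[0,0,0.3,0, 0,0,0.6,0, 0,0,0.8,0,0,0,1,0,0,0,1,0]'| egrep 'pos|wrist'
```

```text
position: [612.9, 7.2, 251.4]
wrist_force: [-0.8, -1.2, -0.3]
position: [612.9, 7.2, 251.3]
wrist_force: [-2.4, -0.2, 7.5]
```

```bash
python3 -m crank '[0,0,0.3,0, 0,0,0.6,0, 0,0,0.8,0,0,0,1,0,0,0,1,0]'| egrep 'pos|wrist'
```

```text
position: [612.9, 7.3, 250.4]
wrist_force: [-3.3, 0.3, 8.8]
```

```bash
python3 -m crank '[0,0,0.3,0, 0,0,0.6,0, 0,0,0.8,0,0,0,1,0,0,0,1,0]'| egrep 'pos|wrist'
```

```text
position: [612.9, 7.2, 249.4]
wrist_force: [-2.8, -0.8, 8.0]
```

Contact came at TCP z ≈ 251.3. The next two steps held about 11 N on the insert while the tool sank about 2 mm, so the insert has already given a little (I stepped too far before reading the force). I now relieve the load at once and set the bar down softly.

```bash
python3 -m crank '[0,0,-0.4,0, 0,0,-0.8,0, 0,0,-0.9,0, 0,0,-0.9,0]' && python3 -m crank '[0,0,0,0,0,0,0,0,0,0,0,0]' - 3 && python3 plate.py | head -2
```

```text
time_s: 10.07
position: [613.0, 7.2, 249.5]
tool_rot: [0.0, 0.767, 0.642, -0.0]
wrist_force: [-2.5, 0.1, 5.6]
width: 0.232
finger_force: 25.0
time_s: 10.32
position: [613.0, 7.2, 249.1]
tool_rot: [0.0, 0.767, 0.642, 0.0]
wrist_force: [-0.6, -0.3, 3.8]
width: 0.236
finger_force: 3.0
[nan nan] 0 [nan nan] 0plate.py:5: RuntimeWarning: Mean of empty slice.
  m=((h[...,0]<14)&(h[...,1]>100))[b:d,a:c];ys,xs=np.nonzero(m);return np.array([xs.mean()+a,ys.mean()+b]),len(xs)
  ret = ret.dtype.type(ret / rcount)
Traceback (most recent call last):
  File "plate.py", line 7, in <module>
    r=least_squares(lambda X:np.r_[proj('top',X)-t,proj('side',X)-s],[600,0,45]);print('insert',r.x,r.cost)
ValueError: Residuals are not finite in the initial point.
```

```bash
python3 -m crank '[0,0,-0.2,0,0,0,-0.4,0]' | egrep 'pos|wrist'; python3 -m crank '[0,0,0,0,0,0,0,0,0,0,0,0,0,0,0,0]' 0 ; python3 - <<'E'
from h import *
a=snapshot('side')[160:270,220:350];b=snapshot('top')[140:250,240:370]
cv2.imwrite('pics/s4.png',cv2.resize(np.hstack([a,b])[...,::-1],None,fx=3,fy=5,interpolation=cv2.INTER_CUBIC))
E
```

```text
position: [613.0, 7.2, 249.2]
wrist_force: [-0.6, 0.4, -0.8]
time_s: 10.92
position: [613.1, 7.1, 249.4]
tool_rot: [0.0, 0.767, 0.642, 0.0]
wrist_force: [-0.4, 0.1, -0.4]
width: 0.477
finger_force: 0.0
```

View pics/s4.png

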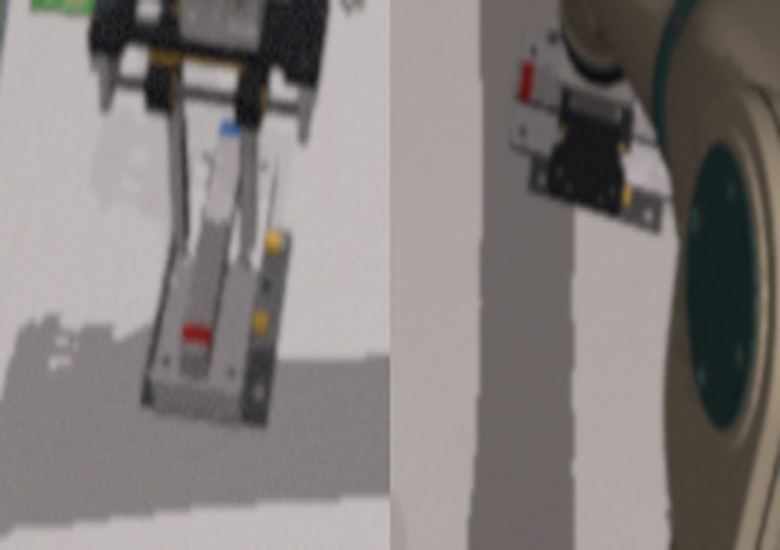

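The bar lies centrally along the face (red band at (197,333) in the side view) and has been let go. Now retract, close the fingers and go over the red end.

```bash
python3 -m crank '[0,0,-4,0, 0,0,-14,0, 0,0,-28,0, 0,0,-38,0,0,0,-42,0,0,0,-42,0]'; python3 -m crank '[0,0,0,0,0,0,0,0,0,0,0,0,0,0,0,0]' 1 20;python3 - <<'E'
from h import *
print(yaw(get_obs()),to(626.5,83),to(599.5,-68.6))
E
```

```text
time_s: 11.52
position: [613.4, 7.2, 293.2]
tool_rot: [0.001, 0.767, 0.642, 0.001]
wrist_force: [0.3, -0.0, -0.1]
width: 0.5
finger_force: 0.0
time_s: 11.85
position: [612.7, 7.1, 290.9]
tool_rot: [-0.0, 0.767, 0.642, -0.0]
wrist_force: [-0.5, 0.2, -0.1]
width: 0.252
finger_force: 0.0
1.3947920323333804 [77.13   0.252 -0.     0.   ] [-76.856   0.214  -0.      0.   ]
```

```bash
python3 -m crank '[10,0,0,0, 30,0,0,0, 50,0,0,0, 68,0,0,0, 76,0,0,0, 77,0,0,0, 77,0,0,0]'; python3 -m crank '[0,0,5,0, 0,0,10,0, 0,0,15,0,0,0,15,0]'|egrep 'pos|wri|wid'
cat > band.py <<'E'
from h import *
im=snapshot('side');h=cv2.cvtColor(im,cv2.COLOR_RGB2HSV).astype(int);H,S=h[...,0],h[...,1]
for n,m in(('red',((H<8)|(H>170))&(S>110)),('blue',(H>100)&(H<130)&(S>90))):
    a,b,c,d=(265,195,310,250) if n=='red' else (280,165,315,205)
    ys,xs=np.nonzero(m[b:d,a:c])
    if len(xs): 
        u,v=xs.mean()+a,ys.mean()+b
        print(n,len(xs),round(u,2),round(v,2),*[ray('side',u,v,z).round(1) for z in(60,66)])
E
python3 band.py
```

```text
time_s: 12.43
position: [626.3, 83.3, 291.2]
tool_rot: [0.0, 0.766, 0.643, -0.0]
wrist_force: [-0.4, 0.9, -0.5]
width: 0.004
finger_force: 0.0
position: [625.9, 81.7, 275.0]
wrist_force: [0.3, 0.0, -0.5]
width: 0.006
red 28 285.32 226.29 [625.3  81.2  60. ] [624.9  87.7  66. ]
```

```bash
python3 -m crank '[0,0,1,0, 0,0,2,0, 0,0,3,0, 0,0,4,0, 0,0,5,0, 0,0,6,0, 0,0,7,0,0,0,7,0]'|egrep 'pos|wri'; python3 -m crank '[0,0,0.5,0, 0,0,1,0, 0,0,1.5,0, 0,0,2,0,0,0,2,0]'|egrep 'pos|wri'
```

```text
position: [626.3, 83.0, 269.3]
wrist_force: [-0.1, 0.2, 0.7]
position: [626.4, 82.9, 267.4]
wrist_force: [0.1, -1.3, -0.7]
```

```bash
for i in 1 2; do python3 -m crank '[0,0,0.5,0, 0,0,1,0, 0,0,1.5,0, 0,0,1.5,0]'|egrep 'pos|wri'; done
```

```text
position: [626.4, 82.9, 265.9]
wrist_force: [-0.3, -0.4, 0.2]
position: [626.4, 82.9, 264.3]
wrist_force: [0.0, -0.2, -0.5]
```

```bash
python3 -m crank '[0,0,0.5,0, 0,0,1,0, 0,0,1.5,0, 0,0,1.5,0]'|egrep 'pos|wri';  python3 -m crank '[0,0,0.5,0, 0,0,1,0, 0,0,1,0]'|egrep 'pos|wri'; python3 band.py
```

```text
position: [626.4, 83.0, 262.9]
wrist_force: [-0.2, -0.4, 1.1]
position: [626.5, 83.1, 262.1]
wrist_force: [0.2, 0.6, 1.0]
red 2 289.0 228.5 [616.6  88.9  60. ] [616.2  95.3  66. ]
blue 7 287.57 170.14 [ 625.3 -139.3   60. ] [ 624.9 -131.1   66. ]
```

```bash
python3 -m crank '[0,0,0.4,0, 0,0,0.8,0, 0,0,0.8,0]'|egrep 'pos|wri'; 
```

```text
position: [626.5, 83.1, 261.2]
wrist_force: [1.0, 0.3, 0.2]
```

```bash
python3 -m crank '[0,0,0.4,0, 0,0,0.8,0, 0,0,0.8,0]'|egrep 'pos|wri';python3 -c "
from h import *
save('side','s5.png',(235,140,355,250),5)" 
```

```text
position: [626.4, 83.0, 260.4]
wrist_force: [0.3, 1.4, 0.8]
```

View pics/s5.png

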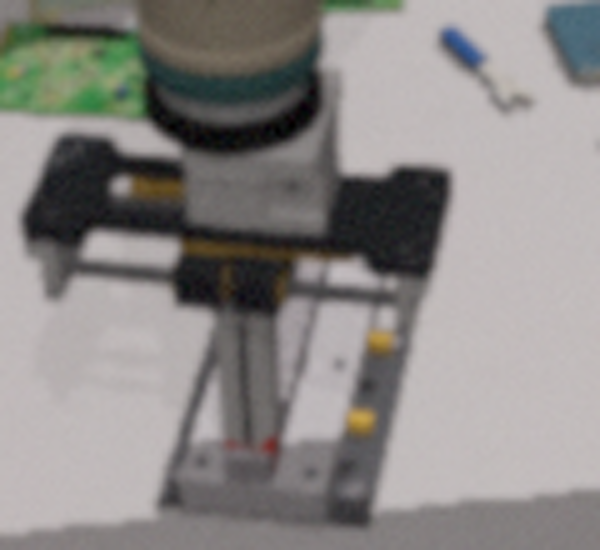

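The fingertips stand on the bar at the red band (250,445), and the end is going down. I continue to a light seat on the face.

```bash
python3 -m crank '[0,0,0.4,0, 0,0,0.8,0, 0,0,0.8,0]'|egrep 'pos|wri'
```

```text
position: [626.5, 83.0, 260.1]
wrist_force: [-0.3, 0.4, 4.3]
```

```bash
python3 -m crank '[0,0,0.4,0, 0,0,0.6,0, 0,0,0.6,0]'|egrep 'pos|wri'
```

```text
position: [626.5, 83.1, 260.0]
wrist_force: [-1.1, 0.4, 7.7]
```

Red end is seated on the face (TCP 260.0, 7.7 N). Hold briefly, then go to the blue end.

```bash
python3 -m crank '[0,0,0,0,0,0,0,0,0,0,0,0]'|egrep 'pos|wri'; python3 -m crank '[0,0,-1,0, 0,0,-3,0, 0,0,-8,0, 0,0,-15,0,0,0,-18,0, -20,0,-18,0, -50,0,-18,0, -85,0,-18,0, -115,0,-18,0, -140,0,-18,0,-153,0,-18,0,-154,0,-18,0]'|egrep 'pos|wri';python3 -m crank '[0,0,1,0, 0,0,3,0, 0,0,6,0, 0,0,8,0,0,0,8,0]' |egrep 'pos|wri'; python3 - <<'E'
from h import *
print(to(599.5,-68.6));exec(open('band.py').read())
E
```

```text
position: [626.4, 83.1, 260.0]
wrist_force: [-1.4, 0.1, 8.1]
position: [599.0, -72.5, 277.0]
wrist_force: [-0.0, -0.0, 0.3]
position: [599.4, -67.2, 268.4]
wrist_force: [0.3, -0.5, -0.4]
[-1.386  0.327 -0.     0.   ]
red 31 285.55 226.16 [624.8  80.8  60. ] [624.4  87.3  66. ]
blue 4 300.0 185.75 [591.8 -70.9  60. ] [591.6 -63.2  66. ]
```

```bash
for i in 1 2 3; do python3 -m crank '[-1.4,0.3,0.6,0, -1.4,0.3,1.2,0, -1.4,0.3,1.8,0, -1.4,0.3,1.8,0]'|egrep 'pos|wri'; done
```

```text
position: [599.5, -70.2, 267.1]
wrist_force: [0.8, 0.1, -0.2]
position: [599.5, -71.6, 265.3]
wrist_force: [-0.2, -1.7, 0.2]
position: [599.6, -73.0, 263.5]
wrist_force: [-0.6, 0.6, -0.4]
```

```bash
python3 -m crank '[0,0,-2,0, 4.3,-0.5,-2,0, 4.3,-0.5,-2,0, 4.3,-0.5,0,0, 4.3,-0.5,0,0]'|egrep 'pos|wri';python3 -m crank '[0,0,0.6,0, 0,0,1.2,0, 0,0,1.2,0]'|egrep 'pos|wri'; python3 -m crank '[0,0,0.4,0, 0,0,0.8,0, 0,0,0.8,0]'|egrep 'pos|wri'
```

```text
position: [599.8, -68.5, 263.3]
wrist_force: [-0.0, -0.0, 0.1]
position: [599.8, -68.7, 262.2]
wrist_force: [0.5, -0.3, 0.5]
position: [599.9, -68.7, 261.5]
wrist_force: [-0.6, 0.3, -0.5]
```

```bash
python3 -m crank '[0,0,0.4,0, 0,0,0.8,0, 0,0,0.8,0]'|egrep 'pos|wri'
```

```text
position: [599.8, -68.7, 260.7]
wrist_force: [0.1, -0.4, 1.0]
```

```bash
python3 -m crank '[0,0,0.4,0, 0,0,0.8,0, 0,0,0.8,0]'|egrep 'pos|wri'
```

```text
position: [599.9, -68.7, 260.1]
wrist_force: [-0.8, -0.0, 1.6]
```

```bash
python3 -m crank '[0,0,0.3,0, 0,0,0.5,0, 0,0,0.5,0]'|egrep 'pos|wri'; python3 band.py
```

```text
position: [599.9, -68.7, 260.0]
wrist_force: [-1.0, -0.7, 5.4]
red 30 285.5 225.0 [625.   76.8  60. ] [624.6  83.3  66. ]
```

Blue end seated at TCP 260.0 with 5.4 N, and the red end rose (red band row 226.2 → 225.0). So it rocks. Hold briefly with slightly more force, then return above the insert.

```bash
python3 -m crank '[0,0,0.3,0,0,0,0.3,0,0,0,0.3,0,0,0,0.3,0]'|egrep 'pos|wri'; python3 -m crank '[0,0,-1,0, 0,0,-3,0, 0,0,-8,0, 0,0,-12,0, 10,0,-12,0, 30,0,-12,0, 55,0,-12,0, 70,0,-12,0, 78,0,-12,0, 80,0,-12,0,80,0,-12,0]'|egrep 'pos|wri'; python3 -c "
from h import *
print(to(613.3,10.2))
exec(open('band.py').read())"
```

```text
position: [599.9, -68.6, 259.9]
wrist_force: [-1.5, 0.4, 6.7]
position: [613.9, 10.6, 271.1]
wrist_force: [-0.4, -0.1, 0.3]
[-0.488 -0.504 -0.     0.   ]
red 26 285.15 226.38 [625.7  81.5  60. ] [625.3  88.   66. ]
blue 11 297.18 183.36 [599.1 -81.   60. ] [598.9 -73.3  66. ]
```

```bash
python3 -m crank '[-0.3,-0.4,2,0, -0.3,-0.4,4,0, -0.3,-0.4,6,0, -0.3,-0.4,7,0,-0.3,-0.4,7,0]'|egrep 'pos|wri';python3 -m crank '[0,0,0.5,0, 0,0,1,0, 0,0,1.5,0,0,0,1.5,0]'|egrep 'pos|wri'
```

```text
position: [613.3, 9.4, 263.8]
wrist_force: [-0.9, -0.0, 0.4]
position: [613.5, 9.9, 262.9]
wrist_force: [0.1, 0.1, 0.9]
```

```bash
python3 -m crank '[0,0,0.5,0, 0,0,1,0, 0,0,1,0]'|egrep 'pos|wri'
```

```text
position: [613.6, 10.0, 262.6]
wrist_force: [-1.0, -0.5, 6.8]
```

```bash
python3 -m crank '[0,0,0.5,0, 0,0,1,0, 0,0,1,0]'|egrep 'pos|wri'
```

```text
position: [613.5, 10.0, 261.8]
wrist_force: [-1.7, -0.7, 7.5]
```

```bash
python3 -m crank '[0,0,0.5,0, 0,0,1,0, 0,0,1,0]'|egrep 'pos|wri'
```

```text
position: [613.5, 10.0, 260.8]
wrist_force: [-2.1, -0.8, 7.9]
```

```bash
python3 -m crank '[0,0,0.5,0, 0,0,1,0, 0,0,1,0]'|egrep 'pos|wri'
```

```text
position: [613.6, 10.0, 259.8]
wrist_force: [-1.6, -0.7, 8.7]
```

```bash
python3 -m crank '[0,0,0.4,0, 0,0,0.7,0, 0,0,0.7,0]'|egrep 'pos|wri'
```

```text
position: [613.5, 10.0, 259.4]
wrist_force: [-3.0, -0.2, 9.9]
```

```bash
python3 -m crank '[0,0,0.4,0, 0,0,0.8,0, 0,0,0.8,0]'|egrep 'pos|wri'
```

```text
position: [613.5, 10.1, 259.3]
wrist_force: [-3.4, -1.5, 15.6]
```

```bash
python3 -m crank '[0,0,0.4,0, 0,0,0.8,0, 0,0,0.8,0,0,0,0.8,0]'|egrep 'pos|wri'
```

```text
position: [613.4, 10.2, 259.3]
wrist_force: [-6.1, -1.3, 20.7]
```

The TCP stopped at 259.3 while the force rose to 21 N, so the insert is home. Now check the red end.

```bash
python3 -m crank '[0,0,-1.5,0, 0,0,-4,0, 0,0,-10,0, 0,0,-14,0,15,0,-14,0,40,0,-14,0,62,0,-14,0,73,0,-14,0,74,0,-14,0,74,0,-10,0,74,0,-8,0,74,0,-8,0]'|egrep 'pos|wri';python3 - <<'E'
from h import *
print(to(626.5,83));exec(open('band.py').read())
E
```

```text
position: [626.1, 80.6, 263.4]
wrist_force: [-0.3, -0.8, -0.2]
[ 2.417 -0.012 -0.     0.   ]
red 19 285.42 227.79 [624.9  86.3  60. ] [624.5  92.7  66. ]
blue 1 282.0 166.0 [ 640.8 -158.5   60. ] [ 640.3 -150.2   66. ]
```

```bash
python3 -m crank '[2,0,1,0, 2,0,2,0, 2,0,3,0, 2,0,3.5,0,2,0,3.5,0]'|egrep 'pos|wri';python3 -m crank '[0,0,0.4,0, 0,0,0.8,0, 0,0,0.8,0]'|egrep 'pos|wri'
```

```text
position: [626.7, 84.6, 260.8]
wrist_force: [0.4, -0.5, 0.6]
position: [626.7, 84.7, 260.0]
wrist_force: [0.5, 0.4, 0.1]
```

```bash
python3 -m crank '[0,0,0.4,0, 0,0,0.7,0, 0,0,0.7,0]'|egrep 'pos|wri'
```

```text
position: [626.8, 84.7, 259.5]
wrist_force: [0.0, 0.8, -0.2]
```

```bash
python3 -m crank '[0,0,0.4,0, 0,0,0.8,0, 0,0,0.8,0]'|egrep 'pos|wri'
```

```text
position: [626.7, 84.8, 259.4]
wrist_force: [-0.9, 0.2, 7.2]
```

```bash
python3 -m crank '[0,0,0.4,0, 0,0,0.7,0, 0,0,0.7,0]'|egrep 'pos|wri'
```

```text
position: [626.7, 84.9, 259.3]
wrist_force: [-3.5, -0.5, 10.7]
```

```bash
python3 -m crank '[0,0,0.35,0,0,0,0.35,0,0,0,0.35,0]'|egrep 'pos|wri'; for i in 1 2; do python3 -m crank '[0,0,0,0,0,0,0,0,0,0,0,0,0,0,0,0]'|egrep 'time|wri';done; python3 band.py
```

```text
position: [626.7, 84.9, 259.3]
wrist_force: [-3.8, -0.3, 12.1]
time_s: 27.62
wrist_force: [-3.9, -0.9, 12.6]
time_s: 27.95
wrist_force: [-3.9, -1.5, 12.3]
red 1 289.0 229.0 [616.5  90.6  60. ] [616.2  97.   66. ]
blue 4 284.5 183.25 [631.9 -82.2  60. ] [631.4 -74.4  66. ]
```

Held 12.1–12.6 N for 0.9 s near the red end, at the same height as over the insert (259.3). Now the blue end.

```bash
python3 -m crank '[0,0,-1.5,0, 0,0,-4,0, 0,0,-10,0, 0,0,-13,0, -20,0,-13,0, -50,0,-13,0, -85,0,-13,0, -115,0,-13,0, -140,0,-13,0,-153,0,-13,0,-155,0,-13,0,-155,0,-13,0]'|egrep 'pos|wri';python3 -m crank '[0,0,2,0,0,0,4,0, 0,0,6,0,0,0,7,0,0,0,7,0]' |egrep 'pos|wri'
```

```text
position: [599.7, -67.8, 270.7]
wrist_force: [0.1, 0.0, 0.4]
position: [599.6, -66.9, 263.1]
wrist_force: [-0.6, 0.1, -0.9]
```

```bash
python3 -m crank '[-1.7,0,1,0, -1.7,0,2,0, -1.7,0,3,0, -1.7,0,3.5,0,-1.7,0,3.5,0]'|egrep 'pos|wri';python3 -m crank '[0,0,0.4,0, 0,0,0.8,0, 0,0,0.8,0]'|egrep 'pos|wri'
```

```text
position: [599.3, -69.6, 259.9]
wrist_force: [0.5, 0.2, 0.8]
position: [599.3, -69.6, 259.4]
wrist_force: [-0.6, -0.4, 1.6]
```

```bash
python3 -m crank '[0,0,0.4,0, 0,0,0.7,0, 0,0,0.7,0]'|egrep 'pos|wri'
```

```text
position: [599.3, -69.5, 259.4]
wrist_force: [-2.0, 0.3, 7.1]
```

```bash
python3 -m crank '[0,0,0.4,0, 0,0,0.8,0, 0,0,0.8,0]'|egrep 'pos|wri'
```

```text
position: [599.3, -69.4, 259.3]
wrist_force: [-3.3, -0.2, 13.0]
```

Same height again. Hold, then retract clear and look.

```bash
for i in 1 2; do python3 -m crank '[0,0,0,0,0,0,0,0,0,0,0,0,0,0,0,0]'|egrep 'time|wri';done; python3 -m crank '[0,0,-1.5,0, 0,0,-4,0, 0,0,-12,0, 0,0,-30,0, 0,0,-55,0,0,0,-80,0,0,0,-100,0,-30,-20,-110,0,-65,-40,-110,0,-90,-60,-110,0,-110,-70,-110,0,-110,-70,-110,0]'|egrep 'time|pos|wri'; python3 -m crank '[-35,-10,0,0,-70,-20,0,0,-100,-30,0,0,-120,-35,0,0,-120,-35,0,0]'|egrep 'pos'; python3 - <<'E'
from h import *
exec(open('band.py').read())
a=snapshot('side')[130:280,210:390];b=snapshot('top')[120:270,230:410]
cv2.imwrite('pics/end.png',cv2.resize(np.hstack([a,b])[...,::-1],None,fx=2.2,fy=2.2,interpolation=cv2.INTER_CUBIC))
E
```

```text
time_s: 30.92
wrist_force: [-2.8, -0.2, 12.8]
time_s: 31.25
wrist_force: [-3.1, -0.4, 12.5]
time_s: 32.25
position: [507.9, -170.3, 367.7]
wrist_force: [-0.6, 0.3, 0.5]
position: [453.7, -282.1, 367.5]
red 26 284.96 227.38 [626.   84.9  60. ] [625.6  91.4  66. ]
blue 14 297.43 186.57 [598.3 -67.6  60. ] [598.1 -60.   66. ]
```

View pics/end.png

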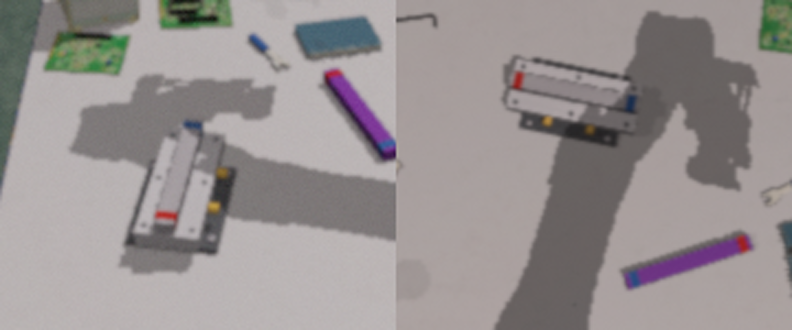

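The straightedge lies flat and centred along the face (bands at (517,80) and (631,103) in the top view). The bystanders are in place and the robot is clear.

```bash
python3 -c "
from bench import job
print(job.close_job())"
```

```text
the job is handed in; nothing more can be done
None
```

The job is handed in after about 33 s: the straightedge lies flat and centred on the plate, the insert is home, and the end checks held 12–13 N without rocking; however, in laying it I overpressed and pushed the insert in about 2 mm too early, so it rocked on only about 3 mm and the free end probably rose less than the 7 mm stated.

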